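# Let one tin of tomatoes out of the gravity dispenser

### The arm

A 6-joint arm with a two-finger parallel gripper is mounted at the origin on the work surface. World frame = base frame: x ahead of the robot, y to its left, z up, the work surface at z = 0. Lengths are in m, angles in rad, forces in N, time in s.
With the tool pointing down it reaches from about 0.375 to 0.9 m from the base axis. Payload 3.1 kg.
Tool frame: the origin (TCP) lies midway between the tips of the shut fingers; the grasp point (between the pads) lies 19 mm behind it; z points along the fingers, y is the line along which they close (so a half turn about z gives the same grasp; the last joint's range is limited). The gripper opens to 87 mm and grips with 3 to 60 N. Pads are 19 mm wide; open, the fingers measure 117 mm over their backs; the gripper's body (75 mm by 190 mm) begins 51 mm behind the grasp point.
Start: joints at [-1.425, 0.527, 1.433, -0, 1.181, -0.178], TCP at [0.199, -0.592, 0.223] pointing down, gripper open.
Joint ranges: [-3.08, 3.08], [-0.75, 2.2], [0.22, 2.44], [-1.43, 4.57], [0, 2.65], [-2.85, 2.85]. Speed limits (rad/s): [2.79, 2.79, 3.14, 3.14, 3.14, 3.14].

### API

Orientations are given as a unit quaternion [x, y, z, w].
In Python, from rig import get_obs, cams, job gives the robot as it stands.
- The arm moves only by the tool servo_tool, never from a script. Its argument "moves" is text: rows parted by semicolons, each of 5 numbers parted by spaces: the shift along the tool's x, y, z in m, then the turn about the tool's z in degrees, then the finger opening in m, from 0 to 0.087. In form: dx dy dz spin claw; .... A call has 1 to 10 rows; each row is the pose to reach, as a shift and turn from the pose commanded when the call began, along the tool's axes at that moment; what a row does not reach only later rows make up. A row lasts 1/12 s, in which the tool goes at most 41.7 mm and 7.16 degrees, less where a joint would pass 70% of its speed; a pose out of reach is approached as far as the arm can. A call with a gripper value outside its range is refused whole. The fingers move at their own pace and stop on an object; "grip_force" is the grip in N (left out, the last holds). Time passes only in rows, so rows that repeat a pose let the fingers close. It gives the time, the measured TCP pose, the force, the opening and the grip force at its end, in the units of the state.
- get_obs(): the state, without advancing time (a new reading comes with each control period).
- cams.camera(name): name is "side" or "top" or "wrist"; returns the picture (480x640x3 uint8, blue, green, red); there is no depth.
- cams.camera_model(name): a dict with "fx", "fy", "cx", "cy" (pixels), "dist" ([k1, k2, p1, p2, k3] as OpenCV has them; the pictures are not rectified), "R" (3x3) and "t" (3): a world point X has camera coordinates R X + t. Camera axes: x right, y down, z forward; pixel columns grow to the right and rows downward; lengths in m; the calibration is good to about 2 mm. A picture is of the moment at which its call begins: read the wrist's pose just before it. camera_model takes no time and is no camera call; for the wrist camera it gives the pose at the moment of the call.
- job.hand_in(): hands the job in; it is judged then, once.
The state is a dict: "time": time; "q": joint angles; "joint_velocities": joint speeds; "joint_torque": joint torques, N m; "position": TCP position; "tool_rot": TCP orientation; "ft_force": force on the tool from outside, world axes, zero at the start; "moment": the same for the moment, N m; "grip_width": finger opening in m; "grip_force": force on a finger pad.
Only numpy, scipy, OpenCV 4.12 (cv2) and the standard library are available. Lean on these libraries where they do the work, as an engineer would, in place of code of your own. Each camera call takes 0.05 s, during which the arm holds its last target. There are 200 camera calls.

### The job

Let one tin of tomatoes (red label) out of its dispenser: with the fingertips press the black pad of that dispenser's lever fully down so the gate at the other end lifts, hold it until the first tin has rolled down into the catch tray, then let the lever come all the way back up so the next tin moves up to the gate. Only one tin may come out; do not touch the tins with the robot, press the green tins' lever or disturb the things standing beside the dispensers.

Things in the scene. Friction and masses are not known exactly. Their poses are not given: they have to be found in the camera images.
- dispenser_red: steel gravity dispenser of the red-label tins, 350 x 132 mm, on a 3 mm mat. Origin: centre of its underside; +x from the catch tray (low front end, x = -178 mm) up the lane to the back (+172 mm). The lane slopes 8 deg down to the tray. This is the one to use; a red card is on its tray. It and the green one stand side by side, 180 mm between centre lines; which is left varies
- dispenser_green: steel gravity dispenser of the green-label tins, 350 x 132 mm, on a 3 mm mat. Origin: centre of its underside; +x from the catch tray (low front end, x = -178 mm) up the lane to the back (+172 mm). The lane slopes 8 deg down to the tray. Not to be used
- lever_red (a joint): rocking lever of the red tins, hinged across the lane. 0 = at rest, gate down; 0.55 rad = pressed to its stop. Pressing the pad lifts the gate at the other end: at about 0.46 rad the first tin rolls out (about 0.5 s) while a stop on the lever holds back the second. A spring returns it: 6 N on the pad to start, 10 N fully down. If let go too early, the gate lands on the tin
- lever_green (a joint): rocking lever of the green tins, hinged across the lane. 0 = at rest, gate down; 0.55 rad = pressed to its stop. Pressing the pad lifts the gate at the other end: at about 0.46 rad the first tin rolls out (about 0.5 s) while a stop on the lever holds back the second. A spring returns it: 6 N on the pad to start, 10 N fully down. If let go too early, the gate lands on the tin
- pad_red (a point): centre of the top of the black press pad of the red tins' lever: 44 mm along the lane, 64 mm across, about 164 mm above the work surface at rest, tilted up 16 deg to the back; free air above. Moves with the lever on an arc: from 53 mm behind and 61 mm above the pivot at rest to 77 mm behind and 25 mm above it fully pressed (36 mm lower)
- pad_green (a point): centre of the top of the black press pad of the green tins' lever: 44 mm along the lane, 64 mm across, about 164 mm above the work surface at rest, tilted up 16 deg to the back; free air above. Moves with the lever on an arc: from 53 mm behind and 61 mm above the pivot at rest to 77 mm behind and 25 mm above it fully pressed (36 mm lower)
- pivot_red (a point): hinge axis of the red tins' lever, in the middle of the lane: x = -43 mm, z = 99 mm in dispenser_red
- tray_red (a point): middle of the floor of the red tins' catch tray, 85 mm long, 114 mm wide inside: x = -132 mm, z = 4 mm in dispenser_red. A tin lying in the tray has its centre about 37 mm above this, 25 mm lower than at the gate
- tin_red_1: steel food tin with a red label, 73 mm diameter, 110 mm long, 0.46 kg, lying across the lane of the dispenser of red tins: first tin, at the gate, centre at x = -41 mm, z = 66 mm in its dispenser. Origin at its centre, y along its axis
- tin_red_2: steel food tin with a red label, 73 mm diameter, 110 mm long, 0.46 kg, lying across the lane of the dispenser of red tins: second tin, behind the first. Origin at its centre, y along its axis
- tin_red_3: steel food tin with a red label, 73 mm diameter, 110 mm long, 0.46 kg, lying across the lane of the dispenser of red tins: third tin, behind the second. Origin at its centre, y along its axis
- tin_green_1: steel food tin with a green label, 73 mm diameter, 110 mm long, 0.46 kg, lying across the lane of the dispenser of green tins: first tin, at the gate, centre at x = -41 mm, z = 66 mm in its dispenser. Origin at its centre, y along its axis
- tin_green_2: steel food tin with a green label, 73 mm diameter, 110 mm long, 0.46 kg, lying across the lane of the dispenser of green tins: second tin, behind the first. Origin at its centre, y along its axis
- tin_green_3: steel food tin with a green label, 73 mm diameter, 110 mm long, 0.46 kg, lying across the lane of the dispenser of green tins: third tin, behind the second. Origin at its centre, y along its axis
- mill: dark wooden pepper mill standing beside the dispensers, 54 mm diameter, 150 mm tall; origin at its foot, z up
- jar: amber glass jar with a white cap, 66 mm diameter, 110 mm tall, beside the dispensers; origin at its foot, z up
- ramekin: white ceramic ramekin, 80 mm across the rim, 45 mm tall, beside the dispensers; origin at its foot, z up
Mind the look-alikes: they are no part of the job. Leave any blue look-alike of the tin_red_3 alone. What is shaped like the tin_red_2 but purple is not meant.

How it is judged:
By the outcome, as a careful person would: the job done as asked, in the order asked, and still so for the second after the job is handed in, with the robot touching nothing.
It also fails if it takes over 38 s, if anything falls off the work surface, if the arm or the gripper's body presses on something with over 40 N, if the wrist force passes 120 N, or if a joint passes its speed limit or range.

## Working session

There is one attempt and no reset: what is moved stays moved. The work goes in short steps, Python scripts to look and compute and a tool call to move; the robot and the scene stay as the last step left them, time stands still between calls to the robot, and variables do not carry over. Pictures are saved under pics/ and viewed, at most 10 in all, crops included, and the job is handed in when it is done.

Besides the shell and the picture viewer there is one more tool, called after "Emit:" as a command line: name --argument value ..., lists and objects as JSON in quotes. servo_tool: Moves the arm, as the interface text tells. Its arguments: {"type":"object","properties":{"moves":{"type":"string"},"grip_force":{"type":"number"}},"required":["moves"]}

```bash
mkdir -p pics && ls && python3 - <<'E'
from rig import get_obs, cams, job
import cv2, numpy as np
o=get_obs(); print(o['time'],o['position'],o['tool_rot'],o['ft_force'],o['grip_width'])
for n in("top","side"):
    cv2.imwrite(f"pics/{n}0.png",cams.camera(n)); m=cams.camera_model(n); print(n,m)
E
```

```text
pics
0.0 [ 0.19940273 -0.59155945  0.22153336] [ 9.86840388e-01  1.61693609e-01  2.74793270e-05 -1.10664070e-03] [-0.65066608  0.32233024 -0.12846903] 0.08710014874138566
top {'fx': 445.8784431441529, 'fy': 445.8784431441529, 'cx': 324.6621524686781, 'cy': 237.67904029396527, 'dist': array([-0.04938303,  0.        ,  0.        ,  0.        ,  0.        ]), 'R': array([[ 0.08541774, -0.99632072,  0.00698765],
       [-0.9739115 , -0.08497229, -0.21041886],
       [ 0.21023843,  0.01116815, -0.97758635]]), 't': array([-0.02587057,  0.61577717,  0.83485731])}
side {'fx': 513.7049429630547, 'fy': 513.7049429630547, 'cx': 319.6746885026746, 'cy': 234.33385328343155, 'dist': array([-0.05013584,  0.        ,  0.        ,  0.        ,  0.        ]), 'R': array([[ 0.99309721, -0.11653449,  0.01332859],
       [-0.06432598, -0.63612346, -0.76890123],
       [ 0.09808214,  0.76273629, -0.63922863]]), 't': array([-0.58493034,  0.14156098,  1.12005454])}
```

View pics/top0.png

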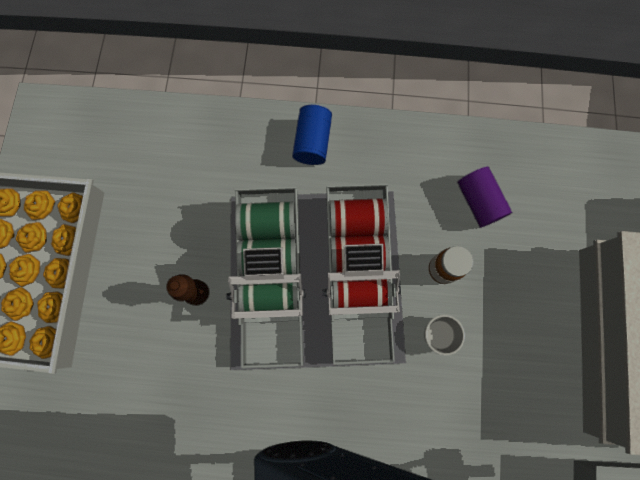

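View pics/side0.png

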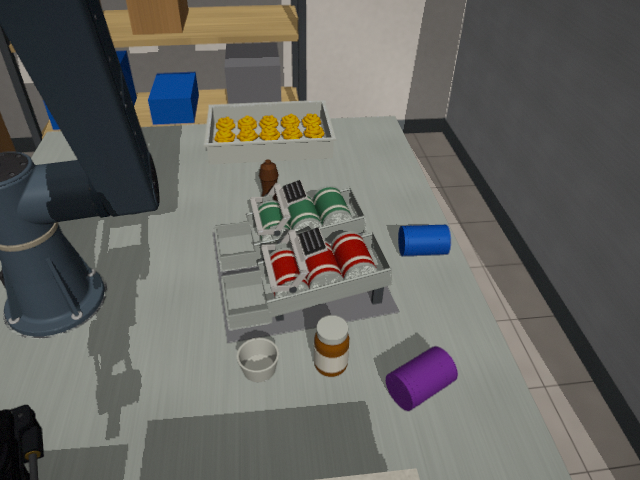

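The top view shows red right, with its pad at about (363,258), and green left, with its pad at about (263,262). Trays face the robot. In the side view the red pad is at about (312,240) and the green at (293,191). Next I triangulate both pads.

```bash
cat > h.py <<'E'
from rig import get_obs, cams, job
import cv2, numpy as np
from scipy.spatial.transform import Rotation as Ro
def ray(n,uv,m=None):
    m=m or cams.camera_model(n); K=np.array([[m['fx'],0,m['cx']],[0,m['fy'],m['cy']],[0,0,1]])
    p=cv2.undistortPoints(np.array([[uv]],float),K,m['dist'])[0,0]
    R=m['R']; return -R.T@m['t'], R.T@np.array([p[0],p[1],1])
def onplane(n,uv,z):
    c,d=ray(n,uv); return c+d*(z-c[2])/d[2]
def tri(a,b):
    c1,d1=ray(*a);c2,d2=ray(*b); s=np.linalg.lstsq(np.c_[d1,-d2],c2-c1,rcond=None)[0]
    p,q=c1+d1*s[0],c2+d2*s[1]; return (p+q)/2,np.linalg.norm(p-q)
def pad(im,box,thr=60):
    x0,y0,x1,y1=box; g=im[y0:y1,x0:x1].max(2)<thr
    g=cv2.morphologyEx(g.astype(np.uint8),cv2.MORPH_CLOSE,np.ones((5,5)))
    n,l,s,c=cv2.connectedComponentsWithStats(g); k=1+np.argmax(s[1:,4])
    r=cv2.minAreaRect(np.argwhere(l==k)[:,::-1].astype(np.float32))
    return np.array(r[0])+[x0,y0],r[1],r[2]
E
python3 - <<'E'
from h import *
t=cv2.imread('pics/top0.png');s=cv2.imread('pics/side0.png')
P={}
for k,bt,bs in(('red',(335,235,393,280),(294,220,334,262)),('green',(236,238,292,284),(277,174,312,208))):
    a=pad(t,bt);b=pad(s,bs); P[k]=tri(('top',a[0]),('side',b[0]))
    print(k,a,b,P[k], onplane('top',a[0],.164))
d=P['red'][0]-P['green'][0]; print(np.linalg.norm(d[:2]),np.degrees(np.arctan2(d[1],d[0])))
crop=lambda im,x,y,w,h,f:cv2.resize(im[y:y+h,x:x+w],None,fx=f,fy=f,interpolation=cv2.INTER_CUBIC)
cv2.imwrite('pics/crop.png',np.hstack([crop(t,220,180,190,200,2.5),np.zeros((500,5,3),np.uint8)]))
cv2.imwrite('pics/crops.png',crop(s,200,150,210,190,3))
E
```

```text
red (array([357.77834892, 258.12371063]), (24.111467361450195, 46.6790771484375), 87.39744567871094) (array([316.81736946, 236.76391792]), (25.57855796813965, 33.695743560791016), 70.70995330810547) (array([ 0.57033311, -0.03600016,  0.15794743]), np.float64(0.01310428623617424)) [ 0.56262971 -0.03567401  0.164     ]
green (array([257.93184853, 262.09172058]), (24.734228134155273, 44.757179260253906), 87.95458984375) (array([293.56849289, 190.84931564]), (16.970966339111328, 18.492502212524414), 69.44395446777344) (array([0.54249292, 0.14227397, 0.15140638]), np.float64(0.001007431272017821)) [0.54015224 0.14025962 0.164     ]
0.18043487447315107 -81.12409007158966
```

View pics/crops.png

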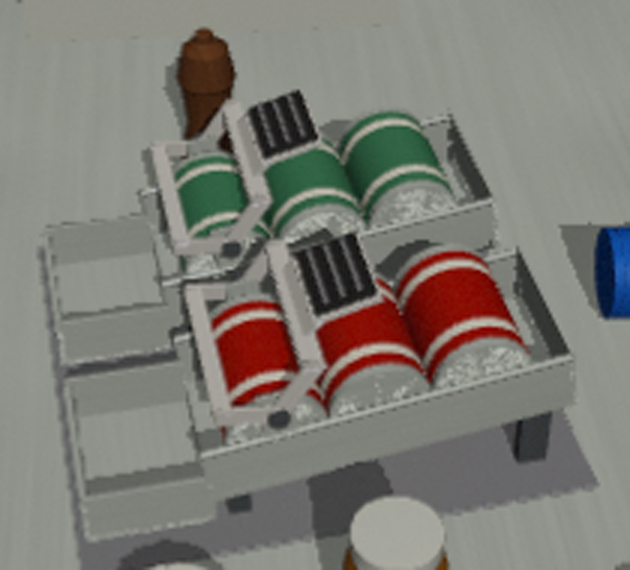

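The side crop shows the red pad's corners at about (298,232), (318,228), (326,248) and (306,255), so its centre is (312,240.5). The red mask was contaminated, so I check the top crop.

View pics/crop.png

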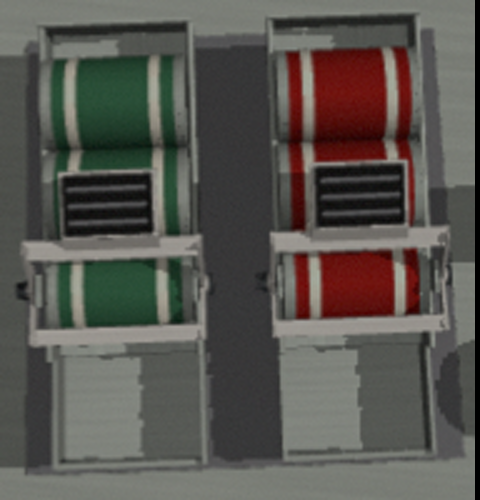

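The top crop puts the red pad centre at about (364.3,258.0) and the green at (263.1,261.7). I use these hand-read centres.

```bash
python3 - <<'E'
from h import *
r,e=tri(('top',(364.3,258)),('side',(312,240.5)));g,e2=tri(('top',(263.1,261.7)),('side',(293.8,190.8)))
print(r,e,g,e2)
rt,gt=onplane('top',(364.3,258),.164),onplane('top',(263.1,261.7),.164)
rs,gs=onplane('side',(312,240.5),.164),onplane('side',(293.8,190.8),.164)
print(rt,rs,gt,gs)
for d in(r-g,rt-gt): print(np.linalg.norm(d[:2]),np.degrees(np.arctan2(d[1],d[0])))
# lane direction: rear wall outer corners and tray front corners of red
c=lambda x,y:(x/2.5+220,y/2.5+180)
bl,br=[onplane('top',c(*p),.12) for p in((266,20),(418,14))]
fl,fr=[onplane('top',c(*p),.04) for p in((285,460),(437,452))]
print('back',bl,br,'front',fl,fr); d=(bl+br-fl-fr)/2; print(np.degrees(np.arctan2(d[1],d[0])))
E
```

```text
[ 0.56513629 -0.04755692  0.15982992] 0.0010843799620629086 [0.54264376 0.1319798  0.15875143] 0.00043314729731714214
[ 0.56385314 -0.04722638  0.164     ] [ 0.56515171 -0.05229419  0.164     ] [0.54165143 0.1312009  0.164     ] [0.54237219 0.1245239  0.164     ]
0.1809401799437407 -82.85913502022832
0.17980325412139944 -82.90714109681676
back [0.70266867 0.03172912 0.12      ] [ 0.71805696 -0.08589508  0.12      ] front [ 0.36964085 -0.01242642  0.04      ] [ 0.38565828 -0.13152739  0.04      ]
7.684665519449947
```

Emit:
servo_tool --moves "0.026 -0.020 0 1.1 0.03; 0.052 -0.040 0 2.3 0; 0.078 -0.060 -0.005 3.4 0; 0.104 -0.080 -0.01 4.6 0; 0.130 -0.100 -0.01 5.7 0; 0.156 -0.120 -0.01 6.8 0; 0.182 -0.140 -0.01 8.0 0; 0.208 -0.160 -0.01 9.1 0; 0.234 -0.180 -0.01 10.3 0; 0.260 -0.200 -0.01 11.4 0"

```text
time: 0.93
position: [0.3825, -0.3181, 0.2323]
tool_rot: [0.998, 0.062, -0.0, -0.0]
ft_force: [0.6, -0.1, -0.1]
grip_width: 0.0284
grip_force: 0.0
```

```bash
cat >> h.py <<'E'
PAD=np.array([.565,-.0475,.163]); YAW=np.radians(7.2)
def lane(p):   # position relative to pad in lane axes (along, left, up)
    d=np.array(p)-PAD; c,s=np.cos(YAW),np.sin(YAW); return np.array([c*d[0]+s*d[1],-s*d[0]+c*d[1],d[2]])
def status(target=None):
    o=get_obs(); R=Ro.from_quat(o['tool_rot']).as_matrix()
    print('t',round(o['time'],2),'p',o['position'].round(4),'lane mm',(lane(o['position'])*1e3).round(1),'toolx yaw',np.degrees(np.arctan2(R[1,0],R[0,0])).round(2),'zax',R[:,2].round(3),'F',np.round(o['ft_force'],1),'w',round(o['grip_width'],4))
    if target is not None: print('tool move',(R.T@(np.array(target)-o['position'])).round(4))
E
python3 -c "
from h import *
status([.565,-.0475,.225])"
```

```text
t 0.93 p [ 0.3825 -0.3181  0.2323] lane mm [-215.  -245.6   69.3] toolx yaw 7.14 zax [-0.     0.001 -1.   ] F [ 0.6 -0.1 -0.1] w 0.0284
tool move [ 0.2147 -0.2458  0.0074]
```

Emit:
servo_tool --moves "0.027 -0.031 0 0 0; 0.054 -0.062 0 0 0; 0.081 -0.093 0 0 0; 0.108 -0.123 0 0 0; 0.135 -0.154 0 0 0; 0.162 -0.185 0 0 0; 0.189 -0.216 0 0 0; 0.217 -0.246 0.005 0 0; 0.217 -0.246 0.015 0 0; 0.217 -0.246 0.015 0 0"

```text
time: 1.77
position: [0.5657, -0.0461, 0.2154]
tool_rot: [0.998, 0.065, -0.002, -0.001]
ft_force: [-0.6, -0.1, -0.2]
grip_width: 0.0008
grip_force: 0.0
```

```bash
python3 - <<'E'
from h import *
status([.565,-.0475,.175])
t=cams.camera('top');s=cams.camera('side');w=cams.camera('wrist')
cv2.imwrite('pics/m1.png',np.hstack([cv2.resize(s[120:320,180:420],(480,400)),cv2.resize(w,(320,400))]))
E
```

```text
t 1.77 p [ 0.5657 -0.0461  0.2154] lane mm [ 0.9  1.3 52.4] toolx yaw 7.47 zax [-0.004  0.001 -1.   ] F [-0.6 -0.1 -0.2] w 0.0008
tool move [-0.0008  0.0013  0.0404]
```

View pics/m1.png

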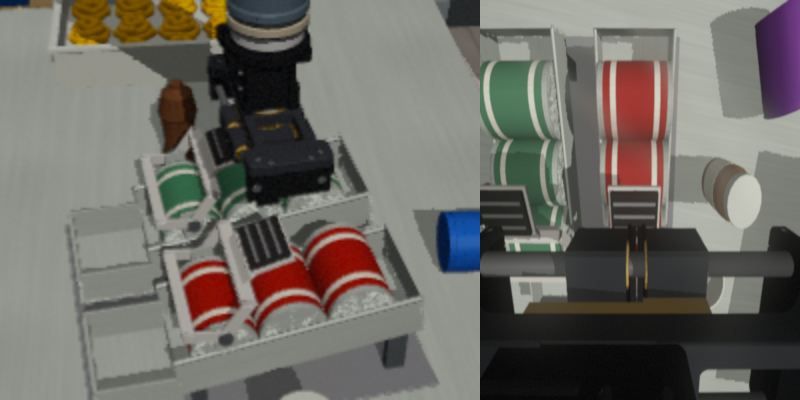

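The wrist view shows the shut fingers over the red pad's centre line, clear of everything else. I descend to just above the pad.

Emit:
servo_tool --moves "-0.001 0.001 0.02 0 0; -0.001 0.001 0.035 0 0; -0.001 0.001 0.043 0 0; -0.001 0.001 0.046 0 0; -0.001 0.001 0.048 0 0; -0.001 0.001 0.05 0 0; -0.001 0.001 0.052 0 0; -0.001 0.001 0.052 0 0"

```text
time: 2.58
position: [0.5668, -0.0503, 0.1667]
tool_rot: [0.998, 0.063, 0.002, 0.001]
ft_force: [-0.4, -0.6, 3.7]
grip_width: 0.0009
grip_force: 1.7
```

```bash
python3 - <<'E'
from h import *
status()
s=cams.camera('side');t=cams.camera('top')
cv2.imwrite('pics/m2.png',np.hstack([cv2.resize(s[150:300,240:380],(420,450)),cv2.resize(t[190:310,300:400],(375,450))]))
E
```

```text
t 2.58 p [ 0.5668 -0.0503  0.1667] lane mm [ 1.5 -3.   3.7] toolx yaw 7.2 zax [ 0.003 -0.001 -1.   ] F [-0.4 -0.6  3.7] w 0.0009
```

View pics/m2.png

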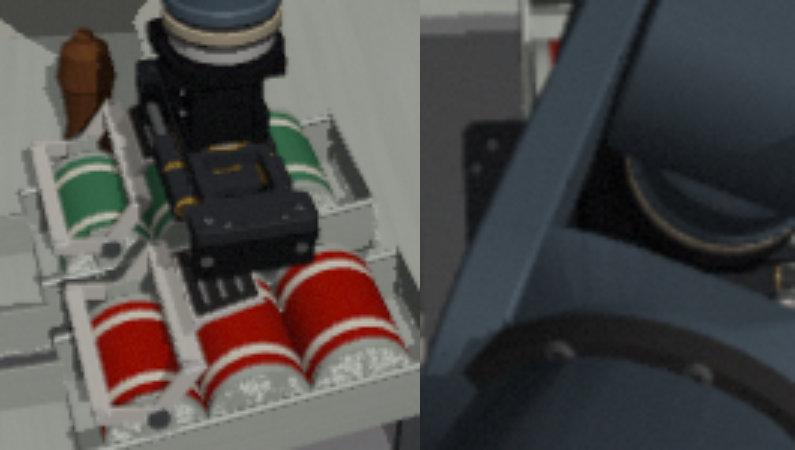

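In the side view the finger is on the red pad with 3.7 N contact, and the gate is still down. I press along the arc to just short of release.

Emit:
servo_tool --moves "0.003 0.001 0.003 0 0; 0.006 0.001 0.006 0 0; 0.0085 0.002 0.009 0 0; 0.011 0.002 0.012 0 0; 0.013 0.002 0.015 0 0; 0.015 0.002 0.018 0 0; 0.017 0.002 0.021 0 0; 0.018 0.002 0.023 0 0; 0.019 0.002 0.025 0 0; 0.019 0.002 0.025 0 0"

```text
time: 3.52
position: [0.5852, -0.0482, 0.1413]
tool_rot: [0.998, 0.063, 0.001, -0.001]
ft_force: [-0.7, 2.3, 7.0]
grip_width: 0.0003
grip_force: 3.3
```

```bash
python3 -c "
from h import *
status()"
```

```text
t 3.52 p [ 0.5852 -0.0482  0.1413] lane mm [ 20.   -3.2 -21.7] toolx yaw 7.2 zax [ 0.001  0.001 -1.   ] F [-0.7  2.3  7. ] w 0.0003
```

Emit:
servo_tool --moves "0.001 0 0.003 0 0; 0.002 0 0.006 0 0; 0.003 0 0.009 0 0; 0.004 0 0.012 0 0; 0.004 0 0.0135 0 0; 0.004 0 0.0135 0 0; 0.004 0 0.0135 0 0; 0.004 0 0.0135 0 0"

```text
time: 4.18
position: [0.5887, -0.0477, 0.1341]
tool_rot: [0.998, 0.063, 0.001, -0.0]
ft_force: [-10.5, 3.3, 40.5]
grip_width: 0.0002
grip_force: 19.0
```

```bash
python3 - <<'E'
from h import *
status()
s=cams.camera('side')
cv2.imwrite('pics/m3.png',cv2.resize(s[170:350,200:400],(600,540)))
E
```

```text
t 4.18 p [ 0.5887 -0.0477  0.1341] lane mm [ 23.5  -3.2 -28.9] toolx yaw 7.25 zax [ 0.002  0.    -1.   ] F [-10.5   3.3  40.5] w 0.0002
```

View pics/m3.png

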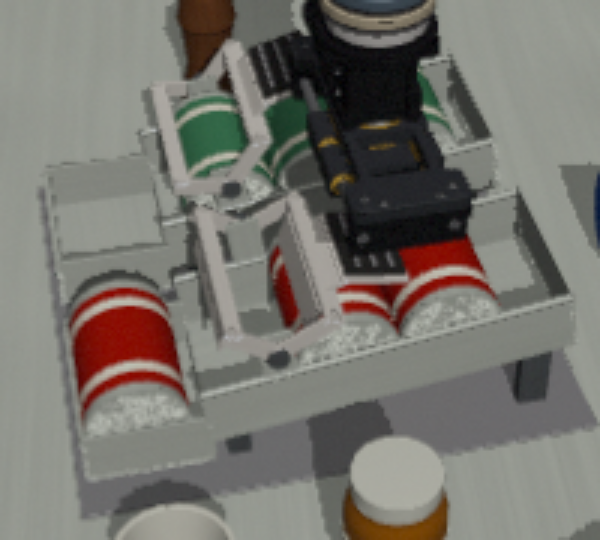

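The tin is lying in the tray, the gate is lifted and tins 2 and 3 are held back. The lever is on its stop at 40 N, so I ease off, hold briefly, then retrace the arc upward.

Emit:
servo_tool --moves "0 0 -0.003 0 0; 0 0 -0.004 0 0; 0 0 -0.004 0 0; 0 0 -0.004 0 0; 0 0 -0.004 0 0; 0 0 -0.004 0 0"

```text
time: 4.73
position: [0.5882, -0.0478, 0.1355]
tool_rot: [0.998, 0.063, 0.0, -0.0]
ft_force: [-7.2, 2.5, 26.8]
grip_width: 0.0005
grip_force: 12.8
```

Emit:
servo_tool --moves "-0.001 0 -0.003 0 0; -0.002 0 -0.006 0 0; -0.004 0 -0.009 0 0; -0.006 0 -0.012 0 0; -0.008 0 -0.015 0 0; -0.010 0 -0.018 0 0; -0.012 0 -0.021 0 0; -0.015 0 -0.025 0 0; -0.019 0 -0.029 0 0; -0.022 0 -0.033 0 0"

```text
time: 5.57
position: [0.568, -0.0504, 0.1653]
tool_rot: [0.998, 0.063, 0.002, -0.001]
ft_force: [1.0, 3.2, 5.0]
grip_width: 0.0005
grip_force: 2.4
```

Emit:
servo_tool --moves "-0.002 0 -0.005 0 0; -0.002 0 -0.01 0 0; -0.002 0 -0.02 0 0; -0.002 0 -0.04 0 0; -0.002 0 -0.07 0 0; -0.002 0 -0.1 0 0; -0.03 0 -0.12 0 0; -0.065 0 -0.13 0 0; -0.1 0 -0.13 0 0; -0.1 0 -0.13 0 0"

```text
time: 6.4
position: [0.4605, -0.0628, 0.294]
tool_rot: [0.998, 0.063, -0.004, -0.001]
ft_force: [-0.6, 0.4, 0.2]
grip_width: 0.0005
grip_force: 0.0
```

```bash
python3 - <<'E'
from h import *
status()
s=cams.camera('side')
cv2.imwrite('pics/m4.png',cv2.resize(s[140:390,190:440],(600,600)))
E
```

```text
t 6.4 p [ 0.4605 -0.0628  0.294 ] lane mm [-105.6   -2.1  131. ] toolx yaw 7.17 zax [-0.008  0.001 -1.   ] F [-0.6  0.4  0.2] w 0.0005
```

View pics/m4.png

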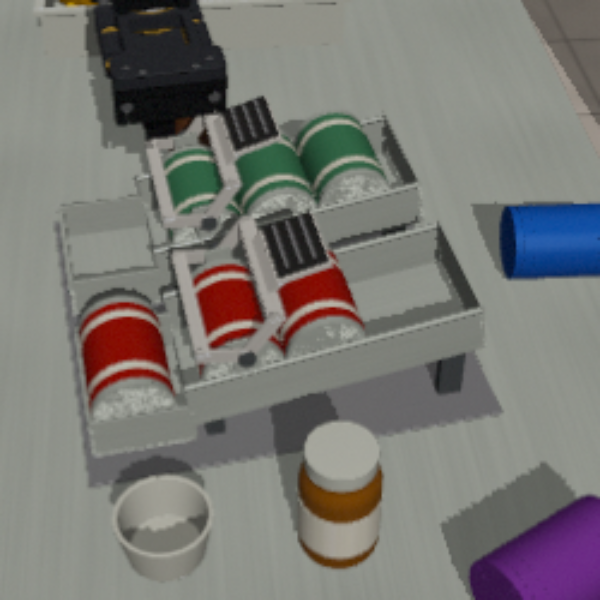

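One tin is in the tray, the red lever is back at rest, tin 2 is at the gate with tin 3 behind it, and everything else is undisturbed. I let it settle briefly and hand in.

Emit:
servo_tool --moves "0 0 0 0 0; 0 0 0 0 0; 0 0 0 0 0; 0 0 0 0 0; 0 0 0 0 0; 0 0 0 0 0"

```text
time: 6.95
position: [0.468, -0.064, 0.2937]
tool_rot: [0.998, 0.063, -0.0, -0.0]
ft_force: [0.1, 0.9, -0.8]
grip_width: -0.0002
grip_force: 0.0
```

```bash
python3 -c "
from h import *
status(); print(job.hand_in())"
```

```text
t 6.95 p [ 0.468  -0.064   0.2937] lane mm [-98.3  -4.2 130.7] toolx yaw 7.23 zax [-0.001  0.    -1.   ] F [ 0.1  0.9 -0.8] w -0.0002
the job is handed in; nothing more can be done
None
```

I handed the job in at about 7 s: one red tin is in the catch tray, the red lever is back up with the next tin at its gate, and nothing else looks disturbed; the fingertip force briefly reached 40.5 N at the lever's stop, and no verdict came back.

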